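# Hand-spin the banding wheel, then load it

## Robot

A 6-joint arm with a two-finger parallel gripper is mounted at the origin on a cart in front of the work surface, level with it; the furniture and walls round the work are solid. World frame = base frame: x ahead of the robot, y to its left, z up, the work surface at z = 0. Lengths are in m, angles in rad, forces in N, time in s.
With the tool pointing down it reaches from about 0.275 to 0.725 m from the base axis. Payload 5.6 kg.
Tool frame: the origin (TCP) lies between the finger pads; the fingertips stand 14 mm ahead of it and the grasp point (between the pads) lies 5 mm behind it; z points along the fingers, x is the direction in which the jaws open and shut, and the axes are right-handed (so a half turn about z gives the same grasp; the last joint's range is limited). The gripper opens to 85 mm and grips with 20 to 120 N. Pads are 22 mm wide; open, the fingers measure 114 mm over their backs; the gripper's body (76 mm by 85 mm) begins 54 mm behind the grasp point. The pads swing forward as they close: fully open they stand 13 mm farther back than shut.
Start: joints at [1.608, 0.255, 0.108, 0, -1.424, -0.285], TCP at [0.135, 0.533, 0.245] pointing down, gripper open.
Joint ranges: [-2.95, 2.95], [-1.21, 1.97], [-1.09, 1.5], [-2.87, 1.71], [-2.94, -0.07], [-3.05, 3.05]. Speed limits (rad/s): [2.57, 2.57, 3.14, 3.14, 3.14, 3.14].

## Interface

Orientations are given as a unit quaternion [x, y, z, w].
In Python, from cell import arm gives the robot as it stands. The module is installed in compiled form; this text tells all that it offers.
- The arm moves only by the tool send_rows, never from a script. Its argument "deltas" is one flat list of numbers, 7 for each row, row after row: the turn, a rotation vector about the world's x, y, z in rad, then the shift along the world's x, y, z in cm, then the opening, from 0 (shut) to 1 (fully open). A call has 1 to 12 rows; each row shifts and turns the pose as measured when the row begins; what a row does not reach is not made up. A row lasts 1/8 s, in which the tool goes at most 62.5 mm and 10.7 degrees, less where a joint would pass 70% of its speed; a pose out of reach is approached as far as the arm can. A call with a gripper value outside its range is refused whole. The fingers move at their own pace and stop on an object; "force" is the grip in N (left out, the last holds). Time passes only in rows, so rows that do not move let the fingers close. It gives the time, the measured TCP pose, the force and the opening at its end, in the units of the state.
- arm.state(): the state, without advancing time (a new reading comes with each control period).
- arm.snapshot(name): name is "side" or "top" or "wrist"; returns a dict with "frame" (384x512x3 uint8, red, green, blue), "z_map" (384x512 float32, m along the optical axis (not along the pixel's ray), 0 where there is no reading), "fx", "fy", "cx", "cy" (pixels), "dist" ([k1, k2, p1, p2, k3] as OpenCV has them; the pictures are not rectified), "world_from_camera" (4x4, takes a point from camera to world coordinates); the wrist camera has in their place "hand_eye" (4x4, takes a point from camera to tool coordinates, whose origin is the TCP and whose axes are the tool frame's). Camera axes: x right, y up, looking along -z (the intrinsics and any distortion apply to the point x, -y, -z); pixel columns grow to the right and rows downward; lengths in m; the calibration is good to about 2 mm. A picture is of the moment at which its call begins: read the wrist's pose just before it.
- arm.job_done(): hands the job in, once; it reports no verdict.
Trained networks look in a picture, given as the dict that the camera call returned (one of the last four; its "shot" number tells which), for a name from the list of things; names that differ only in an ending like _2 or _b are one class to them, and where a whole thing is asked for, a point or a joint stands for the part that bears it (a point fixed in the world has none). Each returns a list of dicts, best first, with "confidence" (0 to 1); they miss things now and then, are a little off and sometimes report something else, mostly with a low value. They report only what shows in the picture. A call takes as long as a camera call. They do not tell look-alikes from the thing itself.
- arm.boxes_of(picture, query): "extent" ([left, top, right, bottom] in pixels, round what is visible of it).
The state is a dict: "time_s": time; "joint_pos": joint angles; "qd": joint speeds; "tau": joint torques, N m; "tcp_pos": TCP position; "tool_rot": TCP orientation; "force": force on the tool from outside, world axes, zero at the start; "moment": the same for the moment, N m; "gripper_width": finger opening in m.
Only numpy, scipy, OpenCV 4.12 (cv2) and the standard library are available. Lean on these libraries where they do the work, as an engineer would, in place of code of your own. Each camera call takes 0.05 s, during which the arm holds its last target. There are 200 camera calls.

## Task

The banding wheel's height has just been reset: check that it turns freely. With closed fingertips resting lightly on the top of its round head (never leaning hard on it), draw the head anticlockwise, seen from above, through a full turn; then give it a spin the same way and let go so that it runs on by itself. Once it has come to a standstill untouched, pick up the small green jar from the square wooden board and set it gently and upright on the middle of the head, let it go, and leave the other things alone.

Things in the scene. Friction and masses are not known exactly. Their poses are not given: they have to be found in the camera images.
- banding_wheel: Dark grey banding wheel (potter's turntable). Origin: on its upright spindle axis, at the underside of its foot (worktop level); z is up. The foot, 170 mm across, 85 mm high, is fixed to the table. On it turns a flat round head, 250 mm across. The TOP of the head stands anywhere from 121 to 133 mm above this origin: the height was set anew and is not measured, find it by touch.
- spindle (a point): Point of the foot on the turning axis, 60 mm above its underside (hidden inside). The spindle is sprung: the head sinks about 1 mm for every 3 N pressed on it and comes back up. A fingertip press of 2 to 7 N, 60 to 100 mm from the axis, carries the head round by friction; over 14 N is leaning too hard. The head (1.6 kg) coasts for one to two seconds after a spin.
- banding_wheel_wheel (a joint): Turning angle of the head in rad about the upright axis, without stops; grows anticlockwise seen from above, and counts on past a full turn (6.28). Starts between -0.3 and 0.3. A short white radial stroke (44 mm long, 70 to 114 mm from the axis) painted on the head's top shows the turning; the round brown stain beside it is off centre.
- jar_mid (a point): Small pale green lidded jar, 46 mm wide, 73 mm high with its knob, about 0.1 kg, standing loose on the board. This point is on its axis half-way up, 36.5 mm above its underside; z is up.
- bat: Square brown wooden board, 140x140x12 mm, fixed flat on the worktop; origin at the centre of its underside; the jar stands on its top, 12 mm above.
- bowl_5: Bystander, to be left alone: terracotta bowl, 82 mm wide, 30 mm high; origin at the centre of its underside.
- bowl_6: Bystander, to be left alone: white bowl, 71 mm wide, 44 mm high; origin at the centre of its underside.
- brown_cup: Bystander, to be left alone: brown clay cup, 63 mm wide, 60 mm high; origin at the centre of its underside.
- tape: Bystander, to be left alone: roll of tan paper tape lying flat, 84 mm wide, 24 mm high; origin at the centre of its underside.
- jar: The same small green jar; origin at the centre of its underside.
There are look-alikes about, which are no part of the job. What is shaped like the jar but blue or pink is not meant.

How it is judged:
By the outcome, as a careful person would: the job done as asked, in the order asked, and still so for the second after the job is handed in, with the robot touching nothing.
It also fails if it takes over 67 s, if anything falls off the work surface, if the arm or the gripper's body presses on something with over 40 N, if the wrist force passes 120 N, or if a joint passes its speed limit or range.

## Working session

There is one attempt and no reset: what is moved stays moved. The work goes in short steps, Python scripts to look and compute and a tool call to move; the robot and the scene stay as the last step left them, time stands still between calls to the robot, and variables do not carry over. Pictures are saved under pics/ and viewed, about 8 in all and at most 12, crops included, and the job is handed in when it is done.

Besides the shell and the picture viewer there is one more tool, called after "Emit:" by a JSON object that holds its "method" and its "body", one argument or row to a line. send_rows: Moves the arm, as the interface text tells. Its arguments: {"type":"object","properties":{"deltas":{"type":"array","items":{"type":"number"}},"force":{"type":"number"}},"required":["deltas"]}

```bash
mkdir -p pics; cat > h.py <<'E'
import numpy as np, cv2
from cell import arm
def rays(p,uv):
    K=np.array([[p['fx'],0,p['cx']],[0,p['fy'],p['cy']],[0,0,1]])
    return cv2.undistortPoints(np.array(uv,float).reshape(-1,1,2),K,np.array(p['dist'],float)).reshape(-1,2)
def W(p,uv,z):
    n=rays(p,uv); z=np.array(z,float).reshape(-1,1)
    c=np.hstack([n[:,:1]*z,-n[:,1:]*z,-z,np.ones_like(z)])
    return (c@np.array(p['world_from_camera']).T)[:,:3]
def cloud(p):
    h,w=p['z_map'].shape; v,u=np.mgrid[:h,:w]
    return W(p,np.stack([u.ravel(),v.ravel()],1),p['z_map'].ravel()).reshape(h,w,3)
E
python3 - <<'E'
from h import *
s=arm.state(); print(s)
for n in('top','side'):
    p=arm.snapshot(n); cv2.imwrite(f'pics/{n}1.png',p['frame'][:,:,::-1]); c=cloud(p); np.savez(f'{n}1.npz',c=c,z=p['z_map'],f=p['frame'])
    for q in('banding_wheel','jar','bat','bowl_5','bowl_6','brown_cup','tape'):
        for b in arm.boxes_of(p,q)[:3]:
            l,t,r,bb=b['extent']; u,v=int((l+r)/2),int((t+bb)/2)
            print(n,q,round(b['confidence'],2),np.round(b['extent']),np.round(c[v,u],3))
E
```

```text
{'time_s': 0.0, 'joint_pos': array([ 1.60760958e+00,  2.55743860e-01,  1.07008245e-01, -5.14033485e-04,
       -1.42392195e+00, -2.84576871e-01]), 'qd': array([ 4.07076031e-04, -1.16017603e-03, -2.11241695e-05, -1.48360061e-04,
       -2.24878074e-04,  1.75914085e-04]), 'tau': array([ 1.00877637e-04, -3.86626303e+01,  2.37935936e+01,  5.36519140e+00,
       -6.23814456e-03, -5.89700193e-06]), 'tcp_pos': array([0.1347063 , 0.53275298, 0.24439291]), 'tool_rot': array([-6.14283904e-01,  7.89084504e-01, -6.06179496e-04, -7.50480577e-04]), 'force': array([ 0.45860333, -1.17827306,  0.41554645]), 'moment': array([ 0.00932547, -0.03612417,  0.00789846]), 'gripper_width': 0.0853862207960724}
top banding_wheel 0.87 [168. 160. 252. 248.] [0.534 0.144 0.122]
top jar 0.74 [281. 203. 296. 217.] [ 0.529 -0.084  0.06 ]
top jar 0.68 [316. 151. 328. 167.] [ 0.692 -0.187  0.059]
top jar 0.43 [336. 194. 350. 205.] [ 0.558 -0.242  0.084]
top bat 0.58 [312. 176. 363. 234.] [ 0.546 -0.232  0.056]
top bowl_5 0.85 [228. 128. 248. 153.] [0.769 0.072 0.007]
top bowl_5 0.69 [118. 150. 143. 177.] [0.69  0.421 0
[... 269 characters left out ...]
[243. 150. 317. 215.] [0.599 0.033 0.118]
side jar 0.78 [201. 230. 218. 256.] [ 0.577 -0.258  0.052]
side jar 0.78 [255. 242. 271. 269.] [ 0.713 -0.21   0.041]
side jar 0.59 [224. 206. 243. 230.] [ 0.54  -0.111  0.045]
side bat 0.8 [175. 233. 245. 271.] [ 0.578 -0.256  0.024]
side bowl_5 0.64 [347. 169. 366. 182.] [0.678 0.432 0.016]
side bowl_5 0.6 [319. 210. 344. 233.] [0.774 0.039 0.043]
side bowl_6 0.64 [347. 169. 366. 182.] [0.678 0.432 0.016]
side bowl_6 0.6 [319. 210. 344. 233.] [0.774 0.039 0.043]
side brown_cup 0.73 [103. 240. 134. 273.] [ 0.434 -0.431  0.047]
side brown_cup 0.34 [199. 229. 216. 256.] [ 0.574 -0.262  0.053]
side tape 0.84 [135. 277. 174. 306.] [ 0.552 -0.43  -0.005]
```

```bash
python3 - <<'E'
import cv2,numpy as np
t=cv2.imread('pics/top1.png');s=cv2.imread('pics/side1.png')
a=cv2.resize(t[110:280,100:440],(800,400),interpolation=2)
b=cv2.resize(s[140:310,90:380],(341,200),interpolation=2)
o=np.zeros((600,800,3),np.uint8);o[:400]=a;o[400:,:341]=b
cv2.imwrite('pics/m1.png',o)
d=np.load('top1.npz');c=d['c'];f=d['f'].astype(int)
# head: points height .11-.14
m=(c[...,2]>.112)&(c[...,2]<.142)&(d['z']>0)&(np.hypot(c[...,0]-.54,c[...,1]-.13)<.17)
P=c[m];print(len(P),np.median(P,0),P.min(0),P.max(0))
(x,y),r=cv2.minEnclosingCircle(P[:,:2].astype(np.float32));print('circ',x,y,r, np.percentile(P[:,2],[5,50,95]))
w=m&(f.min(2)>150);print('white',c[w].mean(0) if w.any() else None,w.sum())
g=(c[...,2]>.03)&(c[...,2]<.11)&(np.hypot(c[...,0]-.55,c[...,1]+.24)<.06)
print('jar',c[g].mean(0),c[g].min(0),c[g].max(0),f[g].mean(0))
E
```

```text
5943 [0.53060266 0.14163107 0.1243503 ] [0.40901551 0.01945779 0.11312478] [0.65877598 0.26603662 0.13213887]
circ 0.5349303483963013 0.14410410821437836 0.1263580024242401 [0.12070449 0.1243503  0.12802027]
white [0.44815047 0.11164359 0.12466169] 56
jar [ 0.55577369 -0.24179156  0.06361483] [ 0.53680724 -0.26399392  0.03018203] [ 0.57752685 -0.22493448  0.08769297] [152.26966292 169.85393258 152.2247191 ]
```

View pics/m1.png

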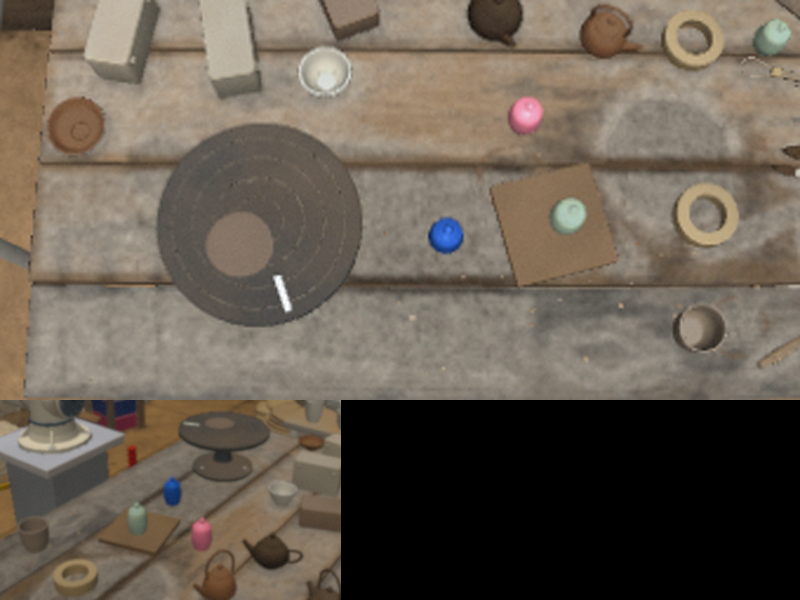

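The crop shows the wheel at about (262,225), with the white stroke toward the robot. The green jar is on the board at (568,215), the blue jar is at (446,235) and the pink one at (526,115). I'll close the fingers and move over the head.

Emit:
{"method": "send_rows", "body": {
  "deltas": [0, 0, 0, 5, -3.9, 0, 0, 0, 0, 0, 5, -3.9, -1, 0, 0, 0, 0, 5, -3.9, -1, 0, 0, 0, 0, 5, -3.9, -1, 0, 0, 0, 0, 5, -3.9, -1, 0, 0, 0, 0, 5, -3.9, -1, 0, 0, 0, 0, 5, -3.9, -1, 0, 0, 0, 0, 5, -3.9, -1, 0, 0, 0, 0, 0, 0, 0, 0],
  "force": 20
}}

```text
time_s: 1.92
tcp_pos: [0.5281, 0.2239, 0.1763]
tool_rot: [-0.616, 0.788, 0.0, 0.001]
force: [-0.9, 1.3, -0.2]
gripper_width: -0.0001
```

Emit:
{"method": "send_rows", "body": {
  "deltas": [0, 0, 0, 0.5, 0, -2, 0, 0, 0, 0, 0, 0, -0.6, 0, 0, 0, 0, 0, 0, 0, 0]
}}

```text
time_s: 2.3
tcp_pos: [0.5333, 0.2244, 0.1506]
tool_rot: [-0.616, 0.788, 0.0, 0.002]
force: [-0.3, 0.3, -0.8]
gripper_width: -0.0001
```

Emit:
{"method": "send_rows", "body": {
  "deltas": [0, 0, 0, 0, 0, -0.3, 0]
}}

```text
time_s: 2.42
tcp_pos: [0.5333, 0.2251, 0.1486]
tool_rot: [-0.616, 0.788, 0.0, 0.003]
force: [-0.0, -0.6, 1.2]
gripper_width: 0.0004
```

Emit:
{"method": "send_rows", "body": {
  "deltas": [0, 0, 0, 0, 0, -0.2, 0, 0, 0, 0, 0, 0, 0, 0]
}}

```text
time_s: 2.68
tcp_pos: [0.5331, 0.2258, 0.1473]
tool_rot: [-0.617, 0.787, 0.0, 0.004]
force: [0.2, 1.2, 0.8]
gripper_width: -0.0001
```

Emit:
{"method": "send_rows", "body": {
  "deltas": [0, 0, 0, 0, -0.1, -0.2, 0, 0, 0, 0, 0, -0.1, 0, 0]
}}

```text
time_s: 2.92
tcp_pos: [0.5331, 0.2239, 0.1455]
tool_rot: [-0.617, 0.787, 0.0, 0.004]
force: [-0.3, -0.7, 0.4]
gripper_width: -0.0001
```

Emit:
{"method": "send_rows", "body": {
  "deltas": [0, 0, 0, 0, -0.1, -0.2, 0, 0, 0, 0, 0, -0.1, 0, 0]
}}

```text
time_s: 3.18
tcp_pos: [0.5332, 0.2217, 0.1434]
tool_rot: [-0.617, 0.787, 0.0, 0.004]
force: [-0.2, 0.4, -0.2]
gripper_width: -0.0
```

Emit:
{"method": "send_rows", "body": {
  "deltas": [0, 0, 0, 0, -0.1, -0.2, 0, 0, 0, 0, 0, -0.1, 0, 0]
}}

```text
time_s: 3.42
tcp_pos: [0.5332, 0.2194, 0.1412]
tool_rot: [-0.617, 0.787, 0.0, 0.004]
force: [-0.5, 0.8, 1.3]
gripper_width: 0.0002
```

Emit:
{"method": "send_rows", "body": {
  "deltas": [0, 0, 0, 0, 0, -0.15, 0, 0, 0, 0, 0, 0, 0, 0]
}}

```text
time_s: 3.68
tcp_pos: [0.5332, 0.2193, 0.1396]
tool_rot: [-0.616, 0.787, 0.0, 0.004]
force: [-1.1, -1.1, -1.4]
gripper_width: 0.0002
```

Emit:
{"method": "send_rows", "body": {
  "deltas": [0, 0, 0, 0, 0, -0.15, 0, 0, 0, 0, 0, 0, 0, 0]
}}

```text
time_s: 3.92
tcp_pos: [0.5332, 0.2194, 0.138]
tool_rot: [-0.617, 0.787, 0.0, 0.004]
force: [-0.5, 0.4, 0.9]
gripper_width: -0.0001
```

Emit:
{"method": "send_rows", "body": {
  "deltas": [0, 0, 0, 0, 0, -0.1, 0, 0, 0, 0, 0, 0, 0, 0]
}}

```text
time_s: 4.18
tcp_pos: [0.5336, 0.2195, 0.1375]
tool_rot: [-0.617, 0.787, -0.0, 0.004]
force: [0.5, -0.1, 1.0]
gripper_width: -0.0
```

Emit:
{"method": "send_rows", "body": {
  "deltas": [0, 0, 0, 0, 0, -0.1, 0, 0, 0, 0, 0, 0, 0, 0]
}}

```text
time_s: 4.42
tcp_pos: [0.534, 0.2195, 0.1372]
tool_rot: [-0.617, 0.787, -0.0, 0.005]
force: [-0.3, 0.1, 1.5]
gripper_width: -0.0
```

Emit:
{"method": "send_rows", "body": {
  "deltas": [0, 0, 0, -0.3, 0.2, -0.2, 0]
}}

```text
time_s: 4.55
tcp_pos: [0.5316, 0.2209, 0.1359]
tool_rot: [-0.617, 0.787, -0.001, 0.005]
force: [0.4, -4.1, 7.2]
gripper_width: -0.0002
```

Emit:
{"method": "send_rows", "body": {
  "deltas": [0, 0, 0, -0.5, 0, -0.2, 0]
}}

```text
time_s: 4.68
tcp_pos: [0.5276, 0.2207, 0.135]
tool_rot: [-0.617, 0.787, -0.002, 0.006]
force: [1.0, -2.2, 8.9]
gripper_width: -0.0001
```

Emit:
{"method": "send_rows", "body": {
  "deltas": [0, 0, 0, -0.5, 0, -0.2, 0]
}}

```text
time_s: 4.8
tcp_pos: [0.5238, 0.2205, 0.1348]
tool_rot: [-0.617, 0.787, -0.003, 0.008]
force: [0.7, -2.6, 9.5]
gripper_width: 0.0
```

```bash
cat > g.py <<'E'
import sys; from h import *
from scipy.spatial.transform import Rotation as R
C=np.array([.535,.144]); n=int(sys.argv[1]); step=np.radians(float(sys.argv[2])); k=float(sys.argv[3]); dz=float(sys.argv[4])
s=arm.state(); p=s['tcp_pos']; d=p[:2]-C; a=np.arctan2(d[1],d[0]); r=np.hypot(*d)
q0=R.from_quat([-.6155,.788,0,0]); w=(q0*R.from_quat(s['tool_rot']).inv()).as_rotvec()
print('ang',np.degrees(a)%360,'r',r,'z',p[2],'F',s['force'].round(1),'w',w.round(3))
rr=np.linspace(r,.08,n+1); out=[]
w=np.clip(w,-.03,.03)
for i in range(n):
    e0,e1=[rr[j]*np.array([np.cos(a+j*step),np.sin(a+j*step)]) for j in(i,i+1)]
    v=(e1-e0)*100*k
    out+=[*(w.round(3) if i<1 else [0,0,0]),round(v[0],1),round(v[1],1),dz,0]
print([float(x) if x else 0 for x in out])
E
python3 g.py 6 10 1.1 -0.1
```

```text
ang 98.351552517428 r 0.07731491654497118 z 0.13475150471597808 F [ 0.7 -2.6  9.5] w [-0.004  0.016 -0.004]
[-0.004, 0.016, -0.004, -1.5, -0.3, -0.1, 0, 0, 0, 0, -1.4, -0.5, -0.1, 0, 0, 0, 0, -1.3, -0.8, -0.1, 0, 0, 0, 0, -1.1, -1.0, -0.1, 0, 0, 0, 0, -0.9, -1.2, -0.1, 0, 0, 0, 0, -0.7, -1.3, -0.1, 0]
```

Emit:
{"method": "send_rows", "body": {
  "deltas": [-0.004, 0.016, -0.004, -1.5, -0.3, -0.1, 0, 0, 0, 0, -1.4, -0.5, -0.1, 0, 0, 0, 0, -1.3, -0.8, -0.1, 0, 0, 0, 0, -1.1, -1.0, -0.1, 0, 0, 0, 0, -0.9, -1.2, -0.1, 0, 0, 0, 0, -0.7, -1.3, -0.1, 0]
}}

```text
time_s: 5.55
tcp_pos: [0.4597, 0.1711, 0.1361]
tool_rot: [-0.617, 0.787, -0.004, 0.01]
force: [2.2, -0.6, 5.5]
gripper_width: 0.0006
```

```bash
python3 g.py 8 12 1.05 -0.1
```

```text
ang 160.1826003895802 r 0.07999129549558821 z 0.1360949637282701 F [ 2.2 -0.6  5.5] w [-0.006  0.02  -0.004]
[-0.006, 0.02, -0.004, -0.4, -1.7, -0.1, 0, 0, 0, 0, -0.1, -1.8, -0.1, 0, 0, 0, 0, 0.3, -1.7, -0.1, 0, 0, 0, 0, 0.7, -1.6, -0.1, 0, 0, 0, 0, 1.0, -1.5, -0.1, 0, 0, 0, 0, 1.3, -1.2, -0.1, 0, 0, 0, 0, 1.5, -0.9, -0.1, 0, 0, 0, 0, 1.7, -0.6, -0.1, 0]
```

Emit:
{"method": "send_rows", "body": {
  "deltas": [0, 0.01, 0, -0.4, -1.7, -0.1, 0, 0, 0.005, 0, -0.1, -1.8, -0.1, 0, 0, 0.005, 0, 0.3, -1.7, -0.1, 0, 0, 0.005, 0, 0.7, -1.6, -0.1, 0, 0, 0, 0, 1.0, -1.5, -0.1, 0, 0, 0, 0, 1.3, -1.2, -0.1, 0, 0, 0, 0, 1.5, -0.9, -0.1, 0, 0, 0, 0, 1.7, -0.6, -0.1, 0]
}}

```text
time_s: 6.55
tcp_pos: [0.5262, 0.0625, 0.1358]
tool_rot: [-0.619, 0.785, 0.002, 0.011]
force: [0.6, 2.5, 5.6]
gripper_width: 0.0
```

```bash
python3 g.py 8 12 1.05 -0.1; python3 -c "
from h import *
p=arm.snapshot('top');c=cloud(p);f=p['frame'].astype(int)
w=(c[...,2]>.112)&(c[...,2]<.135)&(f.min(2)>150)&(np.hypot(c[...,0]-.535,c[...,1]-.144)<.12)
q=np.median(c[w],0);print(w.sum(),q,np.degrees(np.arctan2(q[1]-.144,q[0]-.535)))"
```

```text
ang 263.84385789517273 r 0.0819985132352156 z 0.13581076756224786 F [0.6 2.5 5.6] w [-0.017  0.016 -0.009]
[-0.017, 0.016, -0.009, 1.8, 0, -0.1, 0, 0, 0, 0, 1.7, 0.4, -0.1, 0, 0, 0, 0, 1.6, 0.7, -0.1, 0, 0, 0, 0, 1.4, 1.1, -0.1, 0, 0, 0, 0, 1.2, 1.3, -0.1, 0, 0, 0, 0, 0.9, 1.5, -0.1, 0, 0, 0, 0, 0.5, 1.7, -0.1, 0, 0, 0, 0, 0.2, 1.8, -0.1, 0]
0 [nan nan nan] nan
  return _methods._mean(a, axis=axis, dtype=dtype,
  ret = um.true_divide(
```

Emit:
{"method": "send_rows", "body": {
  "deltas": [-0.01, 0.01, -0.005, 1.8, 0, -0.1, 0, -0.005, 0.005, 0, 1.7, 0.3, -0.1, 0, -0.005, 0, 0, 1.6, 0.7, -0.1, 0, 0, 0, 0, 1.4, 1.1, -0.1, 0, 0, 0, 0, 1.2, 1.3, -0.1, 0, 0, 0, 0, 0.9, 1.5, -0.1, 0, 0, 0, 0, 0.5, 1.7, -0.1, 0, 0, 0, 0, 0.2, 1.8, -0.1, 0]
}}

```text
time_s: 7.6
tcp_pos: [0.6269, 0.1509, 0.1352]
tool_rot: [-0.617, 0.787, -0.004, 0.006]
force: [-4.4, 0.2, 7.5]
gripper_width: -0.0001
```

```bash
python3 g.py 12 12 1.05 -0.1; cat > st.py <<'E'
from h import *
import sys
for n in('top','side'):
    p=arm.snapshot(n);c=cloud(p);f=p['frame'].astype(int)
    r=np.hypot(c[...,0]-.535,c[...,1]-.144)
    w=(c[...,2]>.105)&(c[...,2]<.14)&(f.min(2)>140)&(r<.12)&(r>.06)
    if w.any(): q=np.median(c[w],0);print(n,w.sum(),q.round(3),np.degrees(np.arctan2(q[1]-.144,q[0]-.535)))
    if len(sys.argv)>1: cv2.imwrite(f'pics/{n}_{sys.argv[1]}.png',p['frame'][...,::-1])
E
python3 st.py 2
```

```text
ang 4.265700026459104 r 0.09210718863786865 z 0.1351799711237988 F [-4.4  0.2  7.5] w [-0.001  0.014 -0.003]
[-0.001, 0.014, -0.003, -0.5, 2.0, -0.1, 0, 0, 0, 0, -0.9, 1.8, -0.1, 0, 0, 0, 0, -1.2, 1.6, -0.1, 0, 0, 0, 0, -1.5, 1.3, -0.1, 0, 0, 0, 0, -1.7, 0.9, -0.1, 0, 0, 0, 0, -1.8, 0.5, -0.1, 0, 0, 0, 0, -1.9, 0.1, -0.1, 0, 0, 0, 0, -1.8, -0.2, -0.1, 0, 0, 0, 0, -1.7, -0.6, -0.1, 0, 0, 0, 0, -1.5, -1.0, -0.1, 0, 0, 0, 0, -1.3, -1.2, -0.1, 0, 0, 0, 0, -1.0, -1.5, -0.1, 0]
top 52 [0.511 0.231 0.122] 105.7747072563193
side 8 [0.503 0.231 0.12 ] 110.06377019148206
```

Emit:
{"method": "send_rows", "body": {
  "deltas": [0, 0.01, 0, -0.5, 2.0, -0.08, 0, 0, 0.004, 0, -0.9, 1.8, -0.08, 0, 0, 0, 0, -1.2, 1.6, -0.08, 0, 0, 0, 0, -1.5, 1.3, -0.08, 0, 0, 0, 0, -1.7, 0.9, -0.08, 0, 0, 0, 0, -1.8, 0.5, -0.08, 0, 0, 0, 0, -1.9, 0.1, -0.08, 0, 0, 0, 0, -1.8, -0.2, -0.08, 0, 0, 0, 0, -1.7, -0.6, -0.08, 0, 0, 0, 0, -1.5, -1.0, -0.08, 0, 0, 0, 0, -1.3, -1.2, -0.08, 0, 0, 0, 0, -1.0, -1.5, -0.08, 0]
}}

```text
time_s: 9.2
tcp_pos: [0.4601, 0.1949, 0.136]
tool_rot: [-0.62, 0.785, -0.004, 0.012]
force: [0.1, 0.2, 6.0]
gripper_width: 0.0002
```

```bash
python3 st.py; python3 g.py 8 13 1.05 -0.1;python3 g.py 7 22 1.05 -0.1
```

```text
top 50 [0.492 0.061 0.123] -117.27638544808063
ang 146.9121881046542 r 0.09054872433465808 z 0.1358641676251761 F [-2.9  1.1  5.6] w [-0.007  0.022 -0.01 ]
[-0.007, 0.022, -0.01, -0.8, -2.0, -0.1, 0, 0, 0, 0, -0.4, -2.1, -0.1, 0, 0, 0, 0, 0.1, -2.1, -0.1, 0, 0, 0, 0, 0.6, -2.0, -0.1, 0, 0, 0, 0, 1.0, -1.8, -0.1, 0, 0, 0, 0, 1.3, -1.5, -0.1, 0, 0, 0, 0, 1.6, -1.1, -0.1, 0, 0, 0, 0, 1.8, -0.7, -0.1, 0]
ang 146.9121881046542 r 0.09054872433465808 z 0.1358641676251761 F [-2.9  1.1  5.6] w [-0.007  0.022 -0.01 ]
[-0.007, 0.022, -0.01, -1.2, -3.4, -0.1, 0, 0, 0, 0, 0.1, -3.5, -0.1, 0, 0, 0, 0, 1.4, -3.2, -0.1, 0, 0, 0, 0, 2.5, -2.4, -0.1, 0, 0, 0, 0, 3.1, -1.2, -0.1, 0, 0, 0, 0, 3.3, 0, -0.1, 0, 0, 0, 0, 3.0, 1.2, -0.1, 0]
```

Emit:
{"method": "send_rows", "body": {
  "deltas": [-0.005, 0.01, -0.005, -0.8, -1.9, -0.1, 0, 0, 0.005, 0, -0.1, -2.6, -0.1, 0, 0, 0, 0, 0.7, -3.2, -0.1, 0, 0, 0, 0, 1.9, -2.7, -0.1, 0, 0, 0, 0, 2.8, -1.8, -0.1, 0, 0, 0, 0, 3.2, -0.9, 1.5, 0, 0, 0, 0, 2.5, -1, 2, 0, 0, 0, 0, 1, 0, 2, 0]
}}

```text
time_s: 10.3
tcp_pos: [0.5725, 0.0516, 0.1881]
tool_rot: [-0.619, 0.786, 0.001, 0.006]
force: [0.0, 0.3, -0.0]
gripper_width: 0.0
```

```bash
python3 st.py; python3 st.py;python3 st.py; python3 -c "
from h import *
s=arm.state();print(s['time_s'],s['tcp_pos'],s['force'])"
```

```text
top 6 [0.59  0.188 0.122] 38.27919661538649
top 18 [0.581 0.205 0.123] 52.67580911933476
10.6 [0.5709067  0.05231109 0.18751369] [0.08659117 0.07551383 0.03396145]
```

Emit:
{"method": "send_rows", "body": {
  "deltas": [0, 0, 0, -0.3, -4.9, 0.5, 1, 0, 0, 0, -0.3, -4.9, 0, 1, 0, 0, 0, -0.3, -4.9, 0, 1, 0, 0, 0, -0.3, -4.9, 0, 1, 0, 0, 0, -0.3, -4.9, 0, 1, 0, 0, 0, 0, -4.9, 0, 1, 0, 0, 0, 0, 0, 0, 1, 0, 0, 0, 0, 0, 0, 1],
  "force": 25
}}

```text
time_s: 11.6
tcp_pos: [0.548, -0.2456, 0.1854]
tool_rot: [-0.622, 0.783, 0.006, 0.003]
force: [0.2, -0.1, 0.0]
gripper_width: 0.0856
```

```bash
cat > wr.py <<'E'
from h import *
from scipy.spatial.transform import Rotation as R
s=arm.state(); p=arm.snapshot('wrist')
T=np.eye(4);T[:3,:3]=R.from_quat(s['tool_rot']).as_matrix();T[:3,3]=s['tcp_pos']
p['world_from_camera']=T@np.array(p['hand_eye'])
c=cloud(p);f=p['frame'].astype(int)
import sys
cx,cy,z0,z1=map(float,sys.argv[1:5])
g=(p['z_map']>0)&(c[...,2]>z0)&(c[...,2]<z1)&(np.hypot(c[...,0]-cx,c[...,1]-cy)<.05)&(f[...,1]-f[...,0]>8)
P=c[g];print(s['tcp_pos'].round(4),s['tool_rot'].round(3),s['time_s'],len(P))
if len(P):
    print(np.percentile(P,2,0).round(4),np.percentile(P,98,0).round(4),P[:,2].max())
    print('circ',cv2.minEnclosingCircle(P[:,:2].astype(np.float32)))
cv2.imwrite(f'pics/{sys.argv[5]}.png',p['frame'][...,::-1])
E
python3 wr.py .556 -.243 .03 .1 w1; python3 st.py; python3 st.py
```

```text
[ 0.548  -0.2456  0.1854] [-0.622  0.783  0.006  0.003] 11.6 2084
[ 0.5453 -0.2656  0.042 ] [ 0.5819 -0.2292  0.0846] 0.08593730381551404
circ ((0.5630300641059875, -0.24686777591705322), 0.0211411714553833)
top 50 [0.465 0.201 0.124] 141.00342717414503
side 9 [0.462 0.195 0.123] 145.2859693665478
top 51 [0.461 0.199 0.123] 143.38133070297428
side 7 [0.461 0.197 0.123] 144.4148796367376
```

View pics/w1.png

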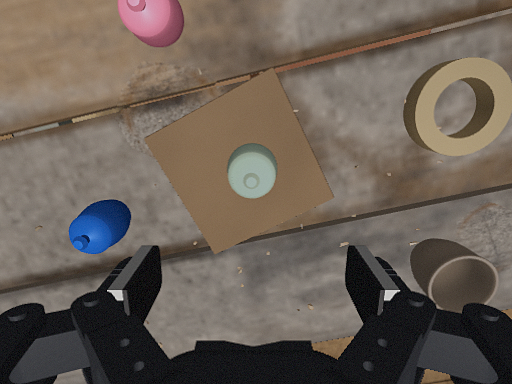

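Emit:
{"method": "send_rows", "body": {
  "deltas": [0, 0, 0, 0, 0, 0, 1, 0, 0, 0, 0, 0, 0, 1, 0, 0, 0, 0, 0, 0, 1, 0, 0, 0, 0, 0, 0, 1, 0, 0, 0, 0, 0, 0, 1, 0, 0, 0, 0, 0, 0, 1, 0, 0, 0, 0, 0, 0, 1, 0, 0, 0, 0, 0, 0, 1]
}}

```text
time_s: 12.85
tcp_pos: [0.5491, -0.244, 0.1866]
tool_rot: [-0.623, 0.782, 0.005, 0.003]
force: [0.3, 0.3, 0.5]
gripper_width: 0.0851
```

```bash
python3 st.py; python3 wr.py .56 -.245 .065 .1 w2;  python3 wr.py .56 -.245 .03 .1 w3
```

```text
top 54 [0.459 0.195 0.124] 146.07334047132795
side 8 [0.458 0.193 0.124] 147.69810376822633
[ 0.5491 -0.244   0.1866] [-0.623  0.782  0.005  0.003] 12.95 1574
[ 0.545  -0.2634  0.0653] [ 0.5778 -0.2303  0.0849] 0.08599241091513718
circ ((0.5610308051109314, -0.24665990471839905), 0.019230566918849945)
[ 0.5491 -0.2439  0.1866] [-0.623  0.782  0.005  0.003] 13.0 2054
[ 0.5452 -0.2654  0.0419] [ 0.5816 -0.2291  0.0847] 0.08650950317904149
circ ((0.5630626082420349, -0.246516615152359), 0.021362360566854477)
```

The wrist picture shows the green jar at (252,170) on the board with nothing near the fingers. The fit puts its axis at about (0.560, -0.246). I'll descend in two stages and check that the wheel is still before grasping.

Emit:
{"method": "send_rows", "body": {
  "deltas": [-0.01, -0.003, 0, 0.6, -0.1, -3, 1, -0.003, 0, 0, 0.5, -0.1, -3, 1, 0, 0, 0, 0, 0, -2, 1, 0, 0, 0, 0, 0, 0, 1]
}}

```text
time_s: 13.55
tcp_pos: [0.5608, -0.2462, 0.1054]
tool_rot: [-0.623, 0.782, -0.002, 0.001]
force: [0.2, -0.6, -0.4]
gripper_width: 0.0853
```

```bash
python3 st.py;  python3 wr.py .56 -.245 .065 .1 w4; python3 wr.py .56 -.245 .08 .1 w5
```

```text
top 54 [0.459 0.195 0.124] 146.18191112574175
side 7 [0.456 0.195 0.123] 147.0092816871132
[ 0.5621 -0.2466  0.1076] [-0.623  0.782 -0.004  0.002] 13.65 2869
[ 0.5464 -0.2632  0.0654] [ 0.578  -0.2303  0.0848] 0.08570077043232671
circ ((0.5611264109611511, -0.24639156460762024), 0.019093988463282585)
[ 0.5625 -0.2467  0.1082] [-0.623  0.782 -0.005  0.002] 13.7 398
[ 0.5556 -0.2521  0.0804] [ 0.5665 -0.2409  0.0855] 0.08617789224232256
circ ((0.5607166290283203, -0.24647575616836548), 0.006541873794049025)
```

Emit:
{"method": "send_rows", "body": {
  "deltas": [0, 0, 0, -0.1, 0, -2.5, 1, 0.005, 0, 0, 0, 0, -2.5, 1, 0, 0, 0, 0, 0, -1.2, 1, 0, 0, 0, 0, 0, 0, 1, 0, 0, 0, 0, 0, 0, 1]
}}

```text
time_s: 14.38
tcp_pos: [0.5654, -0.2479, 0.0514]
tool_rot: [-0.623, 0.782, -0.008, 0.007]
force: [0.6, -0.2, 0.7]
gripper_width: 0.0854
```

Emit:
{"method": "send_rows", "body": {
  "deltas": [0.004, 0.02, 0, -0.4, 0.1, -0.8, 1, 0, 0, 0, 0, 0, -0.2, 1, 0, 0, 0, 0, 0, 0, 1]
}}

```text
time_s: 14.75
tcp_pos: [0.5621, -0.2471, 0.0424]
tool_rot: [-0.624, 0.782, -0.0, 0.001]
force: [0.1, -0.0, -1.0]
gripper_width: 0.0855
```

Upright and centred, so I'll close the gripper.

Emit:
{"method": "send_rows", "body": {
  "deltas": [0, 0, 0, -0.05, 0, 0, 0.4, 0, 0, 0, 0, 0, 0, 0.4, 0, 0, 0, 0, 0, 0, 0.4, 0, 0, 0, 0, 0, 0, 0.4, 0, 0, 0, 0, 0, 0, 0.4, 0, 0, 0, 0, 0, 0, 0.4],
  "force": 25
}}

```text
time_s: 15.5
tcp_pos: [0.5618, -0.2471, 0.0429]
tool_rot: [-0.624, 0.782, -0.001, 0.002]
force: [-0.1, 0.3, -0.1]
gripper_width: 0.0431
```

Emit:
{"method": "send_rows", "body": {
  "deltas": [0, 0, 0, 0, 0, 0, 0.2, 0, 0, 0, 0, 0, 0.5, 0.2, 0, 0, 0, 0, 0, 1.5, 0.2, 0, 0, 0, 0, 0, 3, 0.2, 0, 0, 0, 0, 0, 4, 0.2, 0, 0, 0, 0, 0, 4, 0.2, 0, 0, 0, 0, 0, 2.5, 0.2, 0, 0, 0, 0, 0, 0, 0.2]
}}

```text
time_s: 16.5
tcp_pos: [0.5603, -0.2471, 0.2075]
tool_rot: [-0.623, 0.782, -0.001, 0.002]
force: [-0.3, -0.3, -1.8]
gripper_width: 0.0429
```

Emit:
{"method": "send_rows", "body": {
  "deltas": [0, 0, 0, -0.2, 2, 0, 0.2, 0, 0, 0, -0.2, 4, 0, 0.2, 0, 0, 0, -0.3, 4.5, 0, 0.2, 0, 0, 0, -0.3, 4.5, 0, 0.2, 0, 0, 0, -0.3, 4.5, 0, 0.2, 0, 0, 0, -0.3, 4.5, 0, 0.2, 0, 0, 0, -0.3, 4.5, 0, 0.2, 0, 0, 0, -0.3, 4.5, 0, 0.2, 0, 0, 0, -0.3, 3.5, 0, 0.2, 0, 0, 0, 0, 1.5, 0, 0.2, 0, 0, 0, 0, 0, 0, 0.2]
}}

```text
time_s: 17.88
tcp_pos: [0.522, 0.151, 0.1958]
tool_rot: [-0.624, 0.781, 0.005, -0.006]
force: [0.8, -0.9, -1.7]
gripper_width: 0.0435
```

```bash
python3 wr.py .535 .143 .16 .26 w6; python3 st.py
```

```text
[0.522  0.151  0.1958] [-0.624  0.781  0.005 -0.006] 17.875 10077
[0.5113 0.1305 0.1874] [0.5425 0.1676 0.2377] 0.2598582299271404
circ ((0.5337682366371155, 0.14472080767154694), 0.048653535544872284)
top 54 [0.459 0.195 0.124] 146.11384415606597
side 7 [0.457 0.198 0.123] 145.56841554716596
```

Emit:
{"method": "send_rows", "body": {
  "deltas": [0, -0.016, 0, 1.0, -0.6, -0.5, 0.2, 0, 0, 0, 0.3, -0.2, -1, 0.2, 0, 0, 0, 0, 0, -0.8, 0.2, 0, 0, 0, 0, 0, 0, 0.2, 0, 0, 0, 0, 0, 0, 0.2]
}}

```text
time_s: 18.65
tcp_pos: [0.5365, 0.138, 0.171]
tool_rot: [-0.622, 0.783, -0.001, -0.0]
force: [-0.6, -0.6, -1.3]
gripper_width: 0.0428
```

Emit:
{"method": "send_rows", "body": {
  "deltas": [0, 0, 0, -0.1, 0.5, -0.6, 0.2, 0, 0, 0, 0, 0, -0.4, 0.2, 0, 0, 0, 0, 0, 0, 0.2]
}}

```text
time_s: 19.02
tcp_pos: [0.5354, 0.1439, 0.1606]
tool_rot: [-0.622, 0.783, -0.001, 0.0]
force: [-0.3, -0.2, -1.3]
gripper_width: 0.0434
```

```bash
python3 -c "
from h import *
from scipy.spatial.transform import Rotation as R
s=arm.state();p=arm.snapshot('side');t=arm.snapshot('top')
print(s['tcp_pos'],(R.from_quat([-.6235,.782,0,0])*R.from_quat(s['tool_rot']).inv()).as_rotvec())
o=np.zeros((400,800,3),np.uint8)
o[:,:400]=cv2.resize(p['frame'][110:230,220:340,::-1],(400,400),interpolation=2)
o[:,400:]=cv2.resize(t['frame'][140:260,150:270,::-1],(400,400),interpolation=2)
cv2.imwrite('pics/m2.png',o)"
```

```text
[0.53541828 0.14390424 0.16062784] [0.0005444  0.0011127  0.00353049]
```

View pics/m2.png

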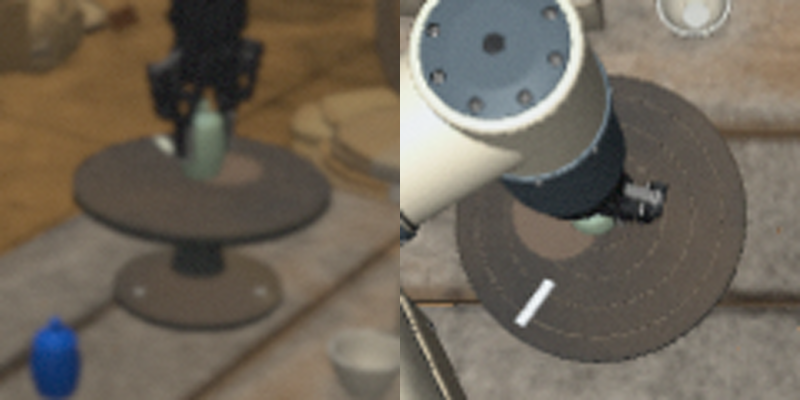

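Left picture: the jar hangs upright at about (204,145) over the middle of the head, ellipse centre about (201,187). I'll lower it gently.

Emit:
{"method": "send_rows", "body": {
  "deltas": [0, 0, 0, 0, 0, -0.2, 0.2, 0, 0, 0, 0, 0, -0.15, 0.2, 0, 0, 0, 0, 0, 0, 0.2]
}}

```text
time_s: 19.5
tcp_pos: [0.5358, 0.1439, 0.1576]
tool_rot: [-0.622, 0.783, -0.001, 0.001]
force: [0.1, -0.8, -1.5]
gripper_width: 0.0431
```

Emit:
{"method": "send_rows", "body": {
  "deltas": [0, 0, 0, 0, 0, -0.1, 0.2, 0, 0, 0, 0, 0, 0, 0.2]
}}

```text
time_s: 19.75
tcp_pos: [0.5359, 0.1439, 0.1566]
tool_rot: [-0.622, 0.783, -0.001, 0.001]
force: [-0.2, -0.4, -1.6]
gripper_width: 0.0435
```

Emit:
{"method": "send_rows", "body": {
  "deltas": [0, 0, 0, 0, 0, -0.1, 0.2, 0, 0, 0, 0, 0, 0, 0.2]
}}

```text
time_s: 20.0
tcp_pos: [0.5359, 0.1439, 0.1555]
tool_rot: [-0.622, 0.783, -0.001, 0.001]
force: [-0.4, 0.4, -1.7]
gripper_width: 0.0429
```

Emit:
{"method": "send_rows", "body": {
  "deltas": [0, 0, 0, 0, 0, -0.1, 0.2, 0, 0, 0, 0, 0, 0, 0.2]
}}

```text
time_s: 20.25
tcp_pos: [0.5359, 0.1438, 0.1545]
tool_rot: [-0.622, 0.783, -0.001, 0.001]
force: [-0.1, -1.0, -1.9]
gripper_width: 0.0431
```

Emit:
{"method": "send_rows", "body": {
  "deltas": [0, 0, 0, 0, 0, -0.1, 0.2, 0, 0, 0, 0, 0, 0, 0.2]
}}

```text
time_s: 20.5
tcp_pos: [0.536, 0.1439, 0.1538]
tool_rot: [-0.622, 0.783, -0.001, 0.001]
force: [-1.1, -0.1, -0.4]
gripper_width: 0.0433
```

Emit:
{"method": "send_rows", "body": {
  "deltas": [0, 0, 0, 0, 0, -0.1, 0.2, 0, 0, 0, 0, 0, 0, 0.2]
}}

```text
time_s: 20.75
tcp_pos: [0.536, 0.1438, 0.1533]
tool_rot: [-0.622, 0.783, -0.001, 0.001]
force: [-2.3, -1.0, 1.4]
gripper_width: 0.0432
```

Emit:
{"method": "send_rows", "body": {
  "deltas": [0, 0, 0, 0, 0, 0, 0.56, 0, 0, 0, 0, 0, 0, 0.62, 0, 0, 0, 0, 0, 0, 0.8, 0, 0, 0, 0, 0, 0, 0.95, 0, 0, 0, 0, 0, 0, 0.95, 0, 0, 0, 0, 0, 0, 0.95]
}}

```text
time_s: 21.5
tcp_pos: [0.5365, 0.144, 0.1532]
tool_rot: [-0.622, 0.783, -0.001, 0.002]
force: [-0.1, 0.5, -0.3]
gripper_width: 0.0813
```

```bash
python3 wr.py .536 .144 .15 .22 w7; python3 st.py
```

```text
[0.5365 0.144  0.1532] [-0.622  0.783 -0.001  0.002] 21.5 9675
[0.5246 0.1237 0.1526] [0.5563 0.1606 0.1957] 0.21987511197245524
circ ((0.538304328918457, 0.14279887080192566), 0.04889142885804176)
top 54 [0.458 0.195 0.123] 146.3972141893409
```

Now I'll lift straight up and check.

Emit:
{"method": "send_rows", "body": {
  "deltas": [0, 0, 0, 0, 0, 1, 0.95, 0, 0, 0, 0, 0, 3, 0.95, 0, 0, 0, 0, 0, 4, 0.95, 0, 0, 0, 0, 0, 4, 0.95, 0, 0, 0, -3, 0, 2, 0.95, 0, 0, 0, -4, 0, 0, 0.95, 0, 0, 0, -4, 0, 0, 0.95, 0, 0, 0, 0, 0, 0, 0.95, 0, 0, 0, 0, 0, 0, 0.95]
}}

```text
time_s: 22.78
tcp_pos: [0.4239, 0.1431, 0.3038]
tool_rot: [-0.622, 0.783, -0.002, 0.005]
force: [0.3, -0.2, -0.3]
gripper_width: 0.0812
```

```bash
python3 wr.py .536 .144 .19 .21 w8; python3 -c "
from h import *
s=arm.state();p=arm.snapshot('side');t=arm.snapshot('top');print(s['tcp_pos'],s['force'])
o=np.zeros((400,800,3),np.uint8)
o[:,:400]=cv2.resize(p['frame'][110:230,220:340,::-1],(400,400),interpolation=2)
o[:,400:]=cv2.resize(t['frame'][140:260,150:270,::-1],(400,400),interpolation=2)
cv2.imwrite('pics/m3.png',o)
c=cloud(t);f=t['frame'].astype(int);g=(c[...,2]>.14)&(c[...,2]<.21)&(np.hypot(c[...,0]-.535,c[...,1]-.144)<.05)&(f[...,1]>f[...,0]+8)
print(g.sum(),c[g].min(0) if g.any() else 0,c[g].max(0) if g.any() else 0)"
```

```text
[0.4239 0.1431 0.3038] [-0.622  0.783 -0.002  0.005] 22.775 320
[0.5288 0.1375 0.1908] [0.541  0.1494 0.1969] 0.19766809568474744
circ ((0.534896731376648, 0.14336514472961426), 0.007070567924529314)
[0.42409205 0.14302268 0.30386509] [-0.6814436  -0.3884581  -0.06254123]
203 [0.51263202 0.12292442 0.14735577] [0.55007075 0.16232096 0.19651322]
```

View pics/m3.png

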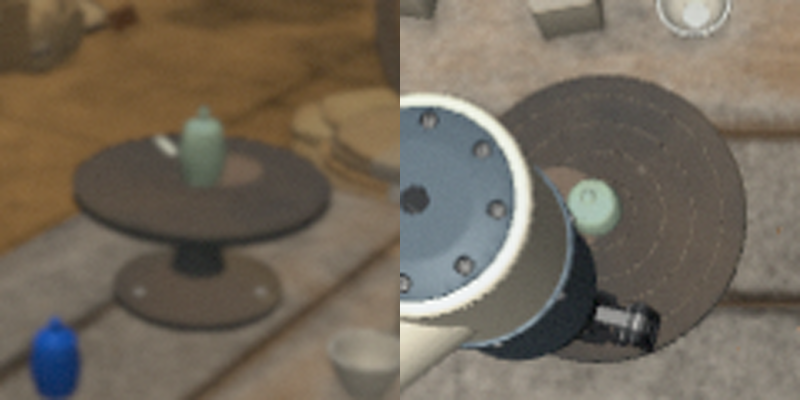

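The jar stands upright at (203,150) in the side view. Its knob is at (0.535, 0.143), at the head's centre, and the gripper is clear. I'm handing in.

```bash
python3 -c "
from cell import arm
print(arm.job_done())"
```

```text
the job is handed in; nothing more can be done
None
```

The job is done and handed in at about 23 s of the 67 s allowed; no verdict was reported.

- **Height by touch:** the fingertips met the top of the head at about 124 mm, which agrees with the camera depth.
- **Full turn:** closed fingertips drew the head anticlockwise about 400°, judged by the white stroke, with no sign of slipping. The press was mostly 5 to 8 N. It touched about 9.5 N for a moment while I was setting the pressure, above the suggested 2 to 7 N but under the 14 N limit.
- **Spin:** I spun it the same way and let go. It ran on by itself, through roughly 38°, 53° and 141° on the stroke, and stopped at 146°. That reading was steady before I gripped the jar.
- **Jar:** I picked up the green jar from the board, set it down with about 3 N and released it. The last check shows it upright with its knob at (0.535, 0.143), against a head centre of (0.535, 0.144). The gripper is well clear and the force reading is about zero.

The stroke could not be read in one check because it was not visible, so I read it at the next stop. I did not re-measure the bowls, cup and tape at the end, but the arm never went near them.

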